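Clear a jammed vial chute in the wine lab

ROBOT

A 6-joint arm with a two-finger parallel gripper is mounted at the origin on the work surface. World frame = base frame: x ahead of the robot, y to its left, z up, the work surface at z = 0. Lengths are in mm, angles in degrees, forces in N, time in s.
With the tool pointing down it reaches from about 375 to 975 mm from the base axis. Payload 3.8 kg.
Tool frame: the origin (TCP) lies on the centre line of the jaws, within the pads' length; the fingertips stand r.tips_ahead ahead of it and the grasp point (between the pads) lies 5 mm behind it (r.tips_ahead is the distance from the TCP to the fingertips, in mm); z points along the fingers, y is the line along which they close (so a half turn about z gives the same grasp; the last joint's range is limited). The gripper opens to 85 mm and grips with 20 to 120 N. Pads are 22 mm wide; open, the fingers measure 114 mm over their backs; the gripper's body (76 mm by 85 mm) begins 54 mm behind the grasp point. The pads swing forward as they close: fully open they stand 13 mm farther back than shut.
Start: joints at [72.141, 15.12, 91.902, -0, 72.978, -2.114], TCP at [183.162, 649.669, 223.78] pointing down, gripper open.
Joint ranges: [-150.88, 150.88], [-54.13, 125.18], [17.81, 147.31], [-75.09, 255.09], [0, 152.58], [-146.25, 146.25]. Speed limits (degrees/s): [147.25, 147.25, 180, 180, 180, 180].

INTERFACE

Orientations are given as a 3x3 rotation matrix whose columns are the frame's x, y, z axes.
In Python, from plant import r gives the robot as it stands. The module is installed in compiled form; this text tells all that it offers.
- The arm moves only by the shell command python3 -m handwheel 'ROWS' [FORCE]. ROWS is JSON, a list of rows, each a list of 7 numbers: the turn, a rotation vector about the tool's x, y, z in rad, then the shift along the tool's x, y, z in cm, then the finger opening in cm, from 0 to 8.54. A call has 1 to 10 rows; each row shifts and turns the commanded pose from where the row before left it, along the tool's axes as they then stand; what a row does not reach is not made up. A row lasts 1/12 s, in which the tool goes at most 41.7 mm and 7.16 degrees, less where a joint would pass 70% of its speed; a pose out of reach is approached as far as the arm can. A call with a gripper value outside its range is refused whole. The fingers move at their own pace and stop on an object; FORCE is the grip in N (left out, the last holds). Time passes only in rows, so rows that do not move let the fingers close. It gives the time, the measured TCP pose, the force, the opening and the grip force at its end, in the units of the state.
- r.observe(): the state, without advancing time (a new reading comes with each control period).
- r.camera(name): name is "scene" or "top" or "wrist"; returns the picture (400x640x3 uint8, red, green, blue); there is no depth.
- r.camera_info(name): a dict with "mtx" (3x3 intrinsics, pixels), "k1" (the pictures are not rectified: a ray, as slopes to the right and down, at radius r is drawn at 1 + k1 r^2 times it, then the intrinsics apply), "origin" and "rotation" of the camera in the world; the wrist camera has in their place "tool_from_camera" (4x4, takes a point from camera to tool coordinates, whose origin is the TCP and whose axes are the flange's). Camera axes: x right, y up, looking along -z (the intrinsics and any distortion apply to the point x, -y, -z); pixel columns grow to the right and rows downward; lengths in mm; the calibration is good to about 2 mm. A picture is of the moment at which its call begins: read the wrist's pose just before it. camera_info takes no time and is no camera call.
- r.close_job(): hands the job in; it is judged then, once.
The state is a dict: "time": time; "joint_pos": joint angles; "qd": joint speeds; "joint_efforts": joint torques, N m; "ee_pos": TCP position; "ee_rot": TCP orientation; "contact_force": force on the tool from outside, world axes, zero at the start; "moment": the same for the moment, N m; "grip_width": finger opening in mm; "finger_force": force on a finger pad.
Only numpy, scipy, OpenCV 4.12 (cv2) and the standard library are available. Lean on these libraries where they do the work, as an engineer would, in place of code of your own. Each camera call takes 0.05 s, during which the arm holds its last target. There are 200 camera calls.

TASK

An upright sample bottle has strayed into the sloping vial chute and is stuck against the gauge bar, holding back the three small vials lying behind it. Lift the bottle out and stand it upright in the low open tray, leaving all three vials in the chute so that they roll down in a row to the stop at its lower end.

Things in the scene. Friction and masses are not known exactly. Their poses are not given: they have to be found in the camera images.
- bottle_mid (a point): Centre, half-way up, of the jammed bottle: straight white plastic cylinder with equally wide blue cap, 36 mm diameter, 76 mm tall, 50 to 100 g, free to lift. Its z axis points from base to cap. It stands on the chute's sloping floor, so the cap leans 10 degrees towards the chute's lower end; base at the lane's middle. A twin bottle on the open counter is not part of the job.
- chute: Fixed chute. Origin on counter below its middle; x level along the lane to the upper end, z up. Lane floor: 60 mm above the origin, rising 10 degrees to +x, 58 mm wide; walls 4 mm thick, 12 mm high. A 6 mm gauge bar touches the bottle's downhill side, 27 to 33 mm above the floor, posts 36 mm either side of mid-lane; vials pass below. 16 mm high end plates, 130 mm from the lane's middle.
- vial3_mid (a point): Centre of the uppermost of three white vials with blue caps, each 20 mm in diameter, 56 mm long, about 20 g, lying across the lane one behind the other, the first against the bottle. y axis along its length. They roll down by themselves once the bottle is out; this one then rests third from the stop, about 80 mm down the slope from the lane's middle.
- tray_in (a point): Centre of the inner floor of the low open white plastic tray, fixed on the counter: 150 x 150 mm outside, 142 x 142 mm inside, rim 20 mm above the counter, inner floor 4 mm above the counter. x and y along its sides, z up.
Not all that is in view belongs to the job. Of the things shaped like the part that bears tray_in, the white one is meant.

How it is judged:
By the outcome, as a careful person would: the job done as asked, in the order asked, and still so for the second after the job is handed in, with the robot touching nothing.
It also fails if it takes over 35 s, if anything falls off the work surface, if the arm or the gripper's body presses on something with over 40 N, if the wrist force passes 120 N, or if a joint passes its speed limit or range.

## Working session

There is one attempt and no reset: what is moved stays moved. The work goes in short steps, Python scripts to look and compute and a shell command to move; the robot and the scene stay as the last step left them, time stands still between calls to the robot, and variables do not carry over. Pictures are saved under pics/ and viewed, at most 10 in all, crops included, and the job is handed in when it is done.

```bash
mkdir -p pics; cat > h.py <<'E'
import numpy as np, cv2
from plant import r
def ray(name,u,v,st=None):
    c=r.camera_info(name);K=np.array(c["mtx"])
    xd=(u-K[0,2])/K[0,0];yd=(v-K[1,2])/K[1,1];x,y=xd,yd
    for _ in range(20):
        s=1+c["k1"]*(x*x+y*y);x,y=xd/s,yd/s
    d=np.array([x,-y,-1.])
    if "tool_from_camera" in c:
        T=np.array(c["tool_from_camera"]);R=np.array(st["ee_rot"])
        return R@T[:3,3]+np.array(st["ee_pos"]),R@T[:3,:3]@d
    return np.array(c["origin"]),np.array(c["rotation"])@d
def onz(name,u,v,z,st=None):
    o,d=ray(name,u,v,st);return o+d*(z-o[2])/d[2]
E
python3 - <<'E'
from h import *
for n in("scene","top"):
    im=r.camera(n);cv2.imwrite(f"pics/{n}0.png",im[:,:,::-1])
    c=r.camera_info(n);print(n,np.round(c["origin"]),np.round(c["rotation"],2).tolist())
E
```

```text
scene [1254.   59.  592.] [[-0.1, -0.56, 0.82], [0.99, -0.07, 0.08], [0.02, 0.83, 0.56]]
top [385. -12. 894.] [[0.01, 0.98, -0.19], [-1.0, 0.01, 0.01], [0.01, 0.19, 0.98]]
```

View pics/scene0.png

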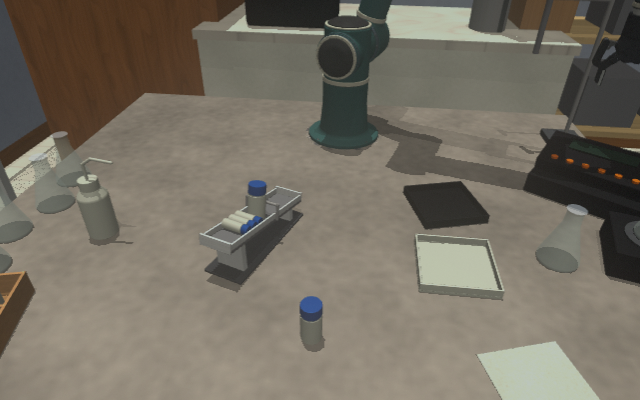

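View pics/top0.png

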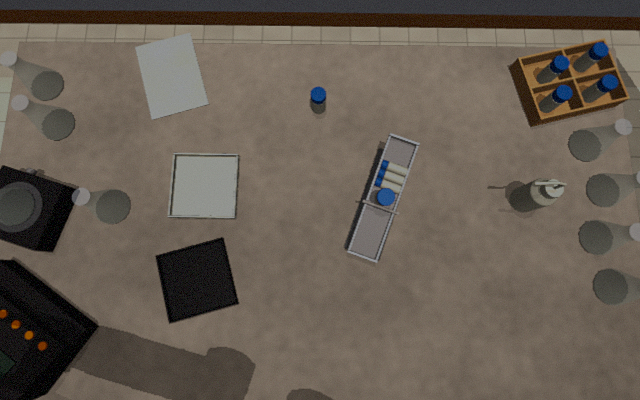

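Top view: the jammed bottle's cap is at (386,198), in the chute with its three vials uphill at about (391,178). The twin on the open counter at (318,97) and the bottles in the wooden box don't fit the description. The tray meant is the white one with a rim at (204,186). The black tray at (197,280) and the flat sheet at (172,75) are not it. Next I measure and confirm these in a crop.

```bash
python3 - <<'E'
from h import *
t=cv2.imread("pics/top0.png");s=cv2.imread("pics/scene0.png")
def cc(im,m,x0,y0,x1,y1,minA):
    k=np.zeros_like(m);k[y0:y1,x0:x1]=m[y0:y1,x0:x1]
    n,_,st,c=cv2.connectedComponentsWithStats(k)
    return [(np.round(c[i],1).tolist(),st[i].tolist()) for i in range(1,n) if st[i,4]>=minA]
def blue(im): return cv2.inRange(cv2.cvtColor(im,cv2.COLOR_BGR2HSV),(105,130,50),(125,255,255))
print("top blue",cc(t,blue(t),340,130,430,270,15));print("scene blue",cc(s,blue(s),200,170,310,280,15))
def quad(im,box,lo,name):
    x0,y0,x1,y1=box;g=cv2.inRange(im,lo,(255,255,255));k=np.zeros_like(g);k[y0:y1,x0:x1]=g[y0:y1,x0:x1]
    c=max(cv2.findContours(k,0,2)[0],key=cv2.contourArea);R=cv2.minAreaRect(c);print(name,R);return cv2.boxPoints(R)
g=cv2.cvtColor(t,cv2.COLOR_BGR2GRAY);print("grey",g[186,204],g[186,170],g[186,155],g[230,372],g[140,404])
for p in quad(t,(155,140,255,235),(140,140,140),"tray"): print(p,onz("top",*p,20).round(1))
for u,v in[(391,134),(419,143),(377,262),(348,252)]: print(u,v,[onz("top",u,v,z).round(1).tolist() for z in (49,95)])
print(r.tips_ahead)
a=cv2.resize(t[120:275,330:440],None,fx=3.8,fy=3.8,interpolation=2);b=cv2.resize(t[145:255,150:255],None,fx=3.5,fy=3.5,interpolation=2)
o=np.zeros((590,800,3),np.uint8);o[:a.shape[0]-0,:a.shape[1]]=a;o[:b.shape[0],425:425+b.shape[1]][:, :375]=b[:,:375];cv2.imwrite("pics/crop.png",o)
E
```

```text
top blue [([381.1, 172.7], [375, 160, 13, 27, 147]), ([385.4, 196.4], [377, 188, 18, 18, 247])]
scene blue [([256.8, 183.7], [249, 181, 17, 7, 88]), ([250.0, 223.4], [241, 216, 19, 16, 98])]
grey 148 133 109 111 70
tray ((204.3010711669922, 186.66114807128906), (61.33745193481445, 58.94947814941406), 1.5911403894424438)
[172.82574 215.27295] [508.2 321.2  20. ]
[174.46259 156.34619] [645.2 328.3  20. ]
[235.7764  158.04935] [642.5 186.9  20. ]
[234.13956 216.9761 ] [505.6 183.8  20. ]
391 134 [[693.9, -167.4, 49.0], [677.1, -158.9, 95.0]]
419 143 [[673.3, -230.1, 49.0], [657.6, -218.2, 95.0]]
377 262 [[407.8, -130.7, 49.0], [406.5, -124.2, 95.0]]
348 252 [[428.4, -69.1, 49.0], [426.0, -66.0, 95.0]]
14.0
```

View pics/crop.png

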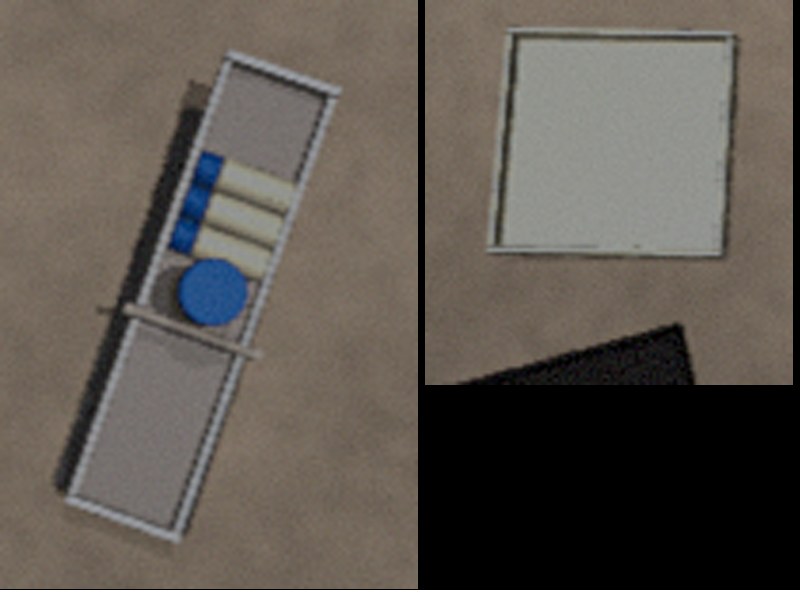

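```bash
cat >> h.py <<'E'
from scipy.spatial.transform import Rotation as Ro
YAW=np.radians(-19.5)
ux=np.array([np.cos(YAW),np.sin(YAW),0]);uy=np.array([-ux[1],ux[0],0])
n=np.cos(np.radians(10))*np.array([0,0,1])-np.sin(np.radians(10))*ux
def Rt(axis,y): z=-axis;return np.c_[np.cross(y,z),y,z]
def delta(R1,p1,st):  # shift in present tool axes (cm), then the turn (rad)
    R0=np.array(st["ee_rot"]);return (R0.T@(p1-np.array(st["ee_pos"]))/10).round(2),Ro.from_matrix(R0.T@R1).as_rotvec().round(3)
E
python3 - <<'E'
from h import *
st=r.observe();print(np.round(st["ee_rot"],3).tolist())
c=onz("top",385.8,196.7,137);up=np.array([666,-188,0]);lo=np.array([418,-100,0])
print("cap",c,"mid",(up+lo)/2)
m=(up+lo)/2;b=c-76*n;s=(b-m)@ux;print("base",b,"s",s,"lat",(b-m)@uy,"expected base z",60+s*np.tan(np.radians(10)))
o,d=ray("scene",256.8,183.7);print("scene cap at z137",o+d*(137-o[2])/d[2])
p=b+56*n-5*n; print("tcp grasp",p)
for y in(uy,-uy): print(delta(Rt(n,y),p+100*n,st))
E
```

```text
[[-0.962, 0.271, -0.001], [0.271, 0.962, -0.002], [0.0, -0.002, -1.0]]
cap [ 532.2340766 -137.8058006  137.       ] mid [ 542. -144.    0.]
base [ 544.67436286 -142.21113701   62.15461077] s 1.9238306567432613 lat 2.578977138936197 expected base z 60.33922325109792
scene cap at z137 [ 537.82733674 -137.46217316  137.        ]
tcp grasp [ 536.32627602 -139.25492442  112.37980617]
(array([-53.67, -66.16,   1.3 ]), array([ 0.004, -0.174,  0.066]))
(array([-53.67, -66.16,   1.3 ]), array([ 0.268,  0.006, -3.064]))
```

```bash
python3 -m handwheel '[[0,0,0,-2.4,-3,0.05,8.5],[0,0,0,-2.4,-3,0.05,8.5],[0,0,0,-2.4,-3,0.05,8.5],[0,0,0,-2.4,-3,0.05,8.5],[0,0,0,-2.4,-3,0.05,8.5],[0,0,0,-2.4,-3,0.05,8.5],[0,0,0,-2.4,-3,0.05,8.5],[0,0,0,-2.4,-3,0.05,8.5],[0,0,0,-2.4,-3,0.05,8.5],[0,0,0,-2.4,-3,0.05,8.5]]' 40
python3 -m handwheel '[[0,0,0,-2.4,-3,0.05,8.5],[0,0,0,-2.4,-3,0.05,8.5],[0,0,0,-2.4,-3,0.05,8.5],[0,0,0,-2.4,-3,0.05,8.5],[0,0,0,-2.4,-3,0.05,8.5],[0,0,0,-2.4,-3,0.05,8.5],[0,0,0,-2.4,-3,0.05,8.5],[0,-0.087,0.033,0,0,0,8.5],[0,-0.087,0.033,0,0,0,8.5],[0,0,0,0,0,0,8.5]]'
python3 - <<'E'
from h import *
st=r.observe();p=np.array([536.3,-139.3,112.4]);print(delta(Rt(n,uy),p+100*n,st),np.round(st["joint_pos"]))
E
```

```text
time: 0.93
ee_pos: [332.7, 293.9, 218.4]
ee_rot: [[-0.963, 0.271, -0.0], [0.271, 0.963, -0.0], [0.0, -0.0, -1.0]]
contact_force: [0.7, -0.2, 0.5]
grip_width: 85.0
finger_force: 0.0
time: 1.77
ee_pos: [434.8, 46.9, 213.3]
ee_rot: [[-0.927, 0.337, 0.163], [0.333, 0.941, -0.054], [-0.172, 0.005, -0.985]]
contact_force: [-0.7, 0.7, -0.1]
grip_width: 84.7
finger_force: 0.0
(array([-13.85, -14.12,   2.6 ]), array([ 0.004, -0.002, -0.004])) [  6. -18. 126.  -5.  63. -62.]
```

```bash
python3 -m handwheel '[[0,0,0,-2.3,-2.35,0.43,8.5],[0,0,0,-2.3,-2.35,0.43,8.5],[0,0,0,-2.3,-2.35,0.43,8.5],[0,0,0,-2.3,-2.35,0.43,8.5],[0,0,0,-2.3,-2.35,0.43,8.5],[0,0,0,-2.3,-2.35,0.43,8.5],[0,0,0,0,0,0,8.5],[0,0,0,0,0,0,8.5]]'
python3 - <<'E'
from h import *
st=r.observe();p=np.array([536.3,-139.3,112.4]);print(delta(Rt(n,uy),p+100*n,st))
im=r.camera("wrist")[:,:,::-1];cv2.imwrite("pics/w1.png",im)
T=np.array(r.camera_info("wrist")["tool_from_camera"]);print(T.round(2).tolist())
E
```

```text
time: 2.43
ee_pos: [523.1, -132.5, 212.5]
ee_rot: [[-0.928, 0.335, 0.163], [0.331, 0.942, -0.051], [-0.171, 0.006, -0.985]]
contact_force: [0.3, 0.6, -0.6]
grip_width: 85.0
finger_force: 0.0
(array([ 0.29, -0.2 ,  0.11]), array([ 0.006, -0.003, -0.002]))
[[0.0, 0.97, 0.26, 64.52], [1.0, -0.0, -0.0, -0.81], [-0.0, 0.26, -0.97, -150.86], [0.0, 0.0, 0.0, 1.0]]
```

View pics/w1.png

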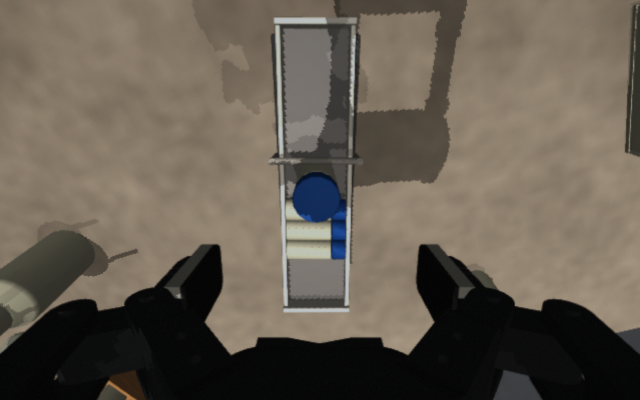

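The wrist view shows the chute running straight down the image, lined up with the tool. The bottle cap is at (316,197), the bar at row 160, and the vials below the cap. I'll get the cap position from this view and work out the descent.

```bash
python3 - <<'E'
from h import *
st=r.observe();im=cv2.imread("pics/w1.png")
m=cv2.inRange(cv2.cvtColor(im,cv2.COLOR_BGR2HSV),(105,130,40),(125,255,255));m[:,:]*=1
m[220:]=0;k=cv2.morphologyEx(m,cv2.MORPH_OPEN,np.ones((15,15)));x,y,w,h=cv2.boundingRect(k);print(x,y,w,h)
print("circle",cv2.minEnclosingCircle(cv2.findNonZero(k)))
for v in(y+h/2,y+w/2,y+h-w/2):
    c=onz("wrist",x+w/2,v,136,st);b=c-76*n;p=b+51*n
    print(v,"cap",c.round(1),"base",b.round(1),"to grasp",delta(Rt(n,uy),p,st))
E
```

```text
294 177 52 43
circle ((321.0, 200.0), 28.84450912475586)
198.5 cap [ 534.8 -135.3  136. ] base [ 547.3 -139.7   61.2] to grasp (array([ 2.000e-02, -1.000e-02,  1.024e+01]), array([ 0.006, -0.003, -0.001]))
203.0 cap [ 538.3 -136.5  136. ] base [ 550.7 -140.9   61.2] to grasp (array([-3.30e-01, -1.00e-02,  1.03e+01]), array([ 0.006, -0.003, -0.001]))
194.0 cap [ 531.4 -134.1  136. ] base [ 543.9 -138.5   61.2] to grasp (array([ 3.800e-01, -1.000e-02,  1.018e+01]), array([ 0.006, -0.003, -0.001]))
```

```bash
python3 -m handwheel '[[0.006,-0.003,0,0.15,-0.25,0,8.5],[0,0,0,0,0,2,8.5],[0,0,0,0,0,2,8.5],[0,0,0,0,0,2,8.5],[0,0,0,0,0,2,8.5],[0,0,0,0,0,1.5,8.5],[0,0,0,0,0,0.7,8.5],[0,0,0,0,0,0,8.5],[0,0,0,0,0,0,8.5]]'
python3 - <<'E'
from h import *
cv2.imwrite("pics/w2.png",np.hstack([r.camera("wrist")[:,120:520,::-1],cv2.resize(r.camera("scene")[150:290,180:320,::-1],(400,400),interpolation=2)]))
E
```

```text
time: 3.23
ee_pos: [537.2, -138.7, 112.5]
ee_rot: [[-0.928, 0.333, 0.166], [0.328, 0.943, -0.059], [-0.176, -0.0, -0.984]]
contact_force: [-0.2, -0.6, 0.4]
grip_width: 84.6
finger_force: 0.0
```

View pics/w2.png

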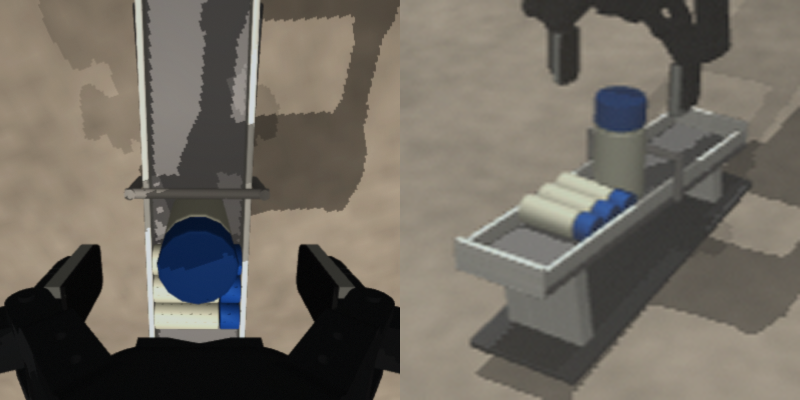

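Left half: the cap at (199,260) sits midway between the fingertips at (102,250) and (299,250). Right half: the fingers are clear of the walls and the vials haven't moved. Closing.

```bash
python3 -m handwheel '[[0,0,0,0,0,0,3],[0,0,0,0,0,0,3],[0,0,0,0,0,0,3],[0,0,0,0,0,0,3],[0,0,0,0,0,0,3],[0,0,0,0,0,0,3],[0,0,0,0,0,0,3],[0,0,0,0,0,0,3],[0,0,0,0,0,0,3],[0,0,0,0,0,0,3]]' 40
```

```text
time: 4.17
ee_pos: [537.7, -139.7, 113.1]
ee_rot: [[-0.927, 0.335, 0.166], [0.33, 0.942, -0.059], [-0.177, -0.0, -0.984]]
contact_force: [-2.9, -0.0, 5.8]
grip_width: 34.2
finger_force: 39.7
```

```bash
python3 -m handwheel '[[0,0,0,0,0,-0.5,3],[0,0,0,0,0,-1.5,3],[0,0,0,0,0,-2,3],[0,0,0,0,0,-2,3],[0,0,0,0,0,-2,3],[0,0,0,0,0,-2,3],[0,0,0,0,0,-2,3],[0,0,0,0,0,0,3],[0,0,0,0,0,0,3],[0,0,0,0,0,0,3]]'
python3 - <<'E'
from h import *
cv2.imwrite("pics/s3.png",np.hstack([cv2.resize(r.camera("top")[110:280,320:450,::-1],(400,523),interpolation=2),cv2.resize(r.camera("scene")[100:283,170:310,::-1],(400,523),interpolation=2)]))
st=r.observe();print(st["grip_width"])
E
```

```text
time: 5.0
ee_pos: [516.8, -132.3, 229.1]
ee_rot: [[-0.928, 0.335, 0.164], [0.33, 0.942, -0.059], [-0.174, -0.0, -0.985]]
contact_force: [-0.7, -0.2, -1.6]
grip_width: 34.2
finger_force: 40.2
34.095805187261554
```

View pics/s3.png

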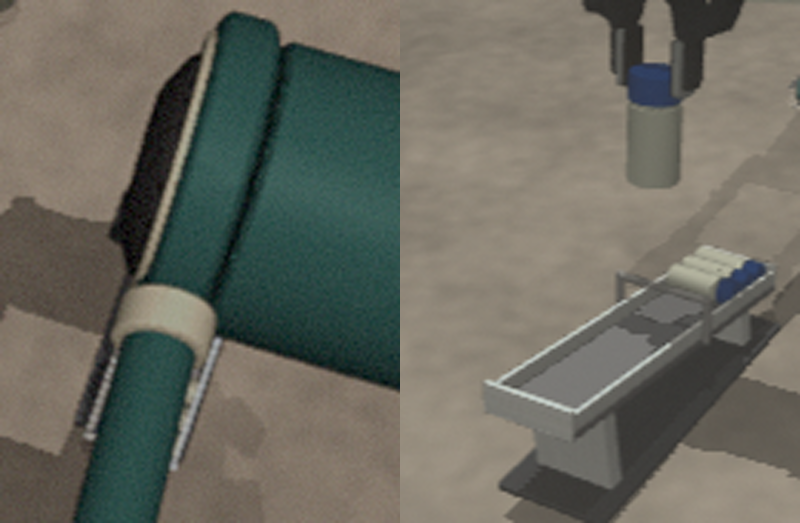

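Right half: all three vials are at the lower stop in a row, around (715,275). The bottle hangs from the fingers at (653,125). Next I turn the tool upright and carry it over the tray.

```bash
python3 -m handwheel '[[0,0.058,0,0,0,0,3],[0,0.058,0,0,0,0,3],[0,0.058,0,0,0,0,3],[0,0,0,0.4,2,0,3],[0,0,0,0.7,3.8,0,3],[0,0,0,0.7,3.8,0,3],[0,0,0,0.7,3.8,0,3],[0,0,0,0.7,3.8,0,3],[0,0,0,0.7,3.8,0,3],[0,0,0,0.7,3.8,0,3]]'
python3 -m handwheel '[[0,0,0,0.8,3.8,0,3],[0,0,0,0.7,3.6,0,3],[0,0,0,0.6,2.5,0,3],[0,0,0,0.5,1.7,0,3],[0,0,0,0,0,0,3],[0,0,0,0,0,0,3]]'
python3 - <<'E'
from h import *
st=r.observe();cv2.imwrite("pics/s4.png",np.hstack([r.camera("scene")[50:330,360:540,::-1].repeat(2,0).repeat(2,1),r.camera("wrist")[:,120:520,::-1].__getitem__(slice(0,400)).__class__(0) if 0 else cv2.resize(r.camera("wrist")[:,120:520,::-1],(400,560))]))
print(delta(Rt(np.array([0,0,1.]),uy),np.array([576,255,229.]),st))
E
```

```text
time: 5.93
ee_pos: [556.5, 118.3, 228.3]
ee_rot: [[-0.942, 0.335, 0.0], [0.335, 0.942, -0.002], [-0.001, -0.002, -1.0]]
contact_force: [-0.2, -0.8, -0.5]
grip_width: 33.9
finger_force: 40.2
time: 6.43
ee_pos: [570.7, 235.1, 228.0]
ee_rot: [[-0.943, 0.333, -0.0], [0.333, 0.943, -0.003], [-0.001, -0.003, -1.0]]
contact_force: [0.3, -0.1, -0.6]
grip_width: 34.2
finger_force: 40.3
(array([ 0.16,  2.05, -0.1 ]), array([-0.003,  0.001,  0.001]))
```

View pics/s4.png

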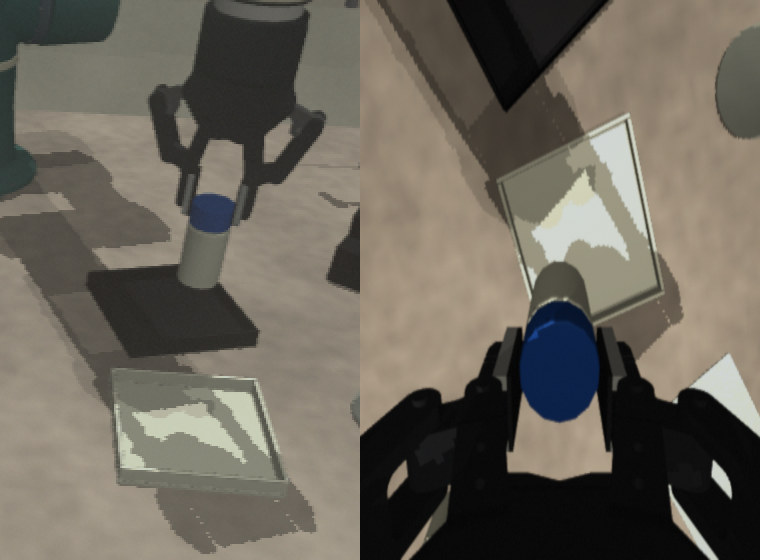

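Left half: the bottle hangs upright and its front bottom edge is at scene (460,194). The white tray is in front of it, with its centre at scene (458,265). Next I work out the height of the base, then lower.

```bash
python3 - <<'E'
from h import *
st=r.observe();p=np.array(st["ee_pos"]);o,_=ray("scene",0,0);e=(o-p)*[1,1,0];e/=np.linalg.norm(e)
for nm,u,v,q in(("base front",459.5,194,p+18*e),("cap top back",467,147,p-18*e)):
    o,d=ray("scene",u,v);t=((q-o)@e)/(d@e);print(nm,(o+d*t).round(1), "vs TCP z",p[2].round(1))
print(delta(Rt(np.array([0,0,1.]),uy),np.array([576,255,229.]),st))
E
python3 -m handwheel '[[-0.003,0,0,0.1,1,0,3],[0,0,0,0.05,1,2,3],[0,0,0,0,0,3,3],[0,0,0,0,0,3,3],[0,0,0,0,0,2,3],[0,0,0,0,0,1,3],[0,0,0,0,0,0,3],[0,0,0,0,0,0,3]]'
```

```text
base front [589.7 234.1 177.3] vs TCP z 228.8
cap top back [553.7 238.5 250. ] vs TCP z 228.8
(array([ 0.25,  2.18, -0.03]), array([-0.002,  0.001, -0.001]))
time: 7.2
ee_pos: [577.5, 253.8, 120.3]
ee_rot: [[-0.942, 0.336, 0.003], [0.336, 0.942, 0.002], [-0.003, 0.003, -1.0]]
contact_force: [-0.3, -0.3, -0.2]
grip_width: 34.3
finger_force: 40.3
```

```bash
python3 -m handwheel '[[0,0,0,0,0,2.5,3],[0,0,0,0,0,2,3],[0,0,0,0,0,1,3],[0,0,0,0,0,0.4,3],[0,0,0,0,0,0,3],[0,0,0,0,0,0,3]]'
python3 -m handwheel '[[0,0,0,0,0,0.15,3],[0,0,0,0,0,0,3],[0,0,0,0,0,0,3]]'
python3 -m handwheel '[[0,0,0,0,0,0.15,3],[0,0,0,0,0,0,3],[0,0,0,0,0,0,3]]'
```

```text
time: 7.7
ee_pos: [578.7, 254.6, 62.7]
ee_rot: [[-0.942, 0.335, 0.006], [0.335, 0.942, 0.003], [-0.005, 0.004, -1.0]]
contact_force: [0.0, 0.6, -1.3]
grip_width: 34.7
finger_force: 40.3
time: 7.95
ee_pos: [578.1, 254.5, 60.7]
ee_rot: [[-0.942, 0.335, 0.005], [0.335, 0.942, 0.002], [-0.004, 0.004, -1.0]]
contact_force: [-0.4, -0.4, -1.1]
grip_width: 34.3
finger_force: 40.3
time: 8.2
ee_pos: [577.4, 254.2, 58.1]
ee_rot: [[-0.942, 0.335, 0.004], [0.335, 0.942, 0.002], [-0.003, 0.003, -1.0]]
contact_force: [0.4, -0.3, -0.6]
grip_width: 34.6
finger_force: 40.3
```

```bash
python3 -m handwheel '[[0,0,0,0,0,0.15,3],[0,0,0,0,0,0,3],[0,0,0,0,0,0,3]]'
python3 -m handwheel '[[0,0,0,0,0,0.1,3],[0,0,0,0,0,0,3],[0,0,0,0,0,0,3]]'
```

```text
time: 8.45
ee_pos: [577.9, 254.3, 58.0]
ee_rot: [[-0.942, 0.335, 0.004], [0.335, 0.942, 0.002], [-0.004, 0.003, -1.0]]
contact_force: [-2.4, -1.3, 6.5]
grip_width: 34.6
finger_force: 40.9
time: 8.7
ee_pos: [578.1, 254.3, 58.0]
ee_rot: [[-0.942, 0.335, 0.005], [0.335, 0.942, 0.002], [-0.004, 0.003, -1.0]]
contact_force: [-4.0, -1.9, 10.5]
grip_width: 34.3
finger_force: 41.4
```

The base is on the tray floor. I'll ease the load, open gradually and retreat.

```bash
python3 -m handwheel '[[0,0,0,0,0,-0.2,3],[0,0,0,0,0,0,3],[0,0,0,0,0,0,3.9],[0,0,0,0,0,0,4.3],[0,0,0,0,0,0,5],[0,0,0,0,0,0,6],[0,0,0,0,0,0,7],[0,0,0,0,0,0,8],[0,0,0,0,0,0,8.5],[0,0,0,0,0,0,8.5]]'
python3 -m handwheel '[[0,0,0,0,0,0,8.5],[0,0,0,0,0,0,8.5],[0,0,0,0,0,-1,8.5],[0,0,0,0,0,-2,8.5],[0,0,0,0,0,-3,8.5],[0,0,0,0,0,-4,8.5],[0,0,0,0,0,-4,8.5],[0,0,0,0,0,-3,8.5],[0,0,0,0,0,-1,8.5],[0,0,0,0,0,0,8.5]]'
python3 - <<'E'
from h import *
cv2.imwrite("pics/s5.png",r.camera("scene")[:,:,::-1])
E
```

```text
time: 9.53
ee_pos: [577.5, 254.2, 57.6]
ee_rot: [[-0.942, 0.335, 0.004], [0.335, 0.942, 0.002], [-0.003, 0.003, -1.0]]
contact_force: [-0.9, 0.5, 0.5]
grip_width: 85.0
finger_force: 0.0
time: 10.37
ee_pos: [579.3, 254.9, 243.4]
ee_rot: [[-0.942, 0.335, 0.012], [0.335, 0.942, 0.005], [-0.01, 0.009, -1.0]]
contact_force: [1.7, 0.1, -0.7]
grip_width: 84.9
finger_force: 0.0
```

View pics/s5.png

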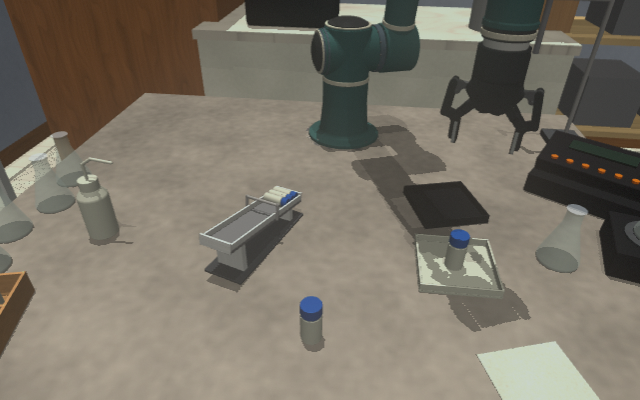

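The bottle stands upright in the white tray at (457,250), and the three vials lie in a row at the chute's lower stop at (280,196). The gripper is clear, so I'm handing in.

```bash
python3 -c "
from plant import r
print(r.close_job())"
```

```text
the job is handed in; nothing more can be done
None
```

The bottle stands upright in the white tray, all three vials lie in a row at the chute's lower stop, and I handed the job in at about 10.4 s of robot time with the gripper clear; no verdict came back.

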